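Roll-test the sanding rollers and sign off the batch

ROBOT

A 6-joint arm with a two-finger parallel gripper is mounted at the origin on the work surface. World frame = base frame: x ahead of the robot, y to its left, z up, the work surface at z = 0. Lengths are in m, angles in rad, forces in N, time in s.
With the tool pointing down it reaches from about 0.3 to 0.95 m from the base axis. Payload 3.1 kg.
Tool frame: the origin (TCP) lies at the very end of the fingers, on their centre line; the grasp point (between the pads) lies 19 mm behind it; z points along the fingers, y is the line along which they close (so a half turn about z gives the same grasp; the last joint's range is limited). The gripper opens to 85 mm and grips with 20 to 120 N. Pads are 22 mm wide; open, the fingers measure 114 mm over their backs; the gripper's body (76 mm by 85 mm) begins 54 mm behind the grasp point. The pads swing forward as they close: fully open they stand 13 mm farther back than shut.
Start: joints at [1.082, 0.308, 1.634, -0, 1.2, -0.07], TCP at [0.254, 0.571, 0.231] pointing down, gripper open.
Joint ranges: [-3.06, 3.06], [-0.79, 1.96], [0.05, 2.63], [-1.19, 4.34], [0.05, 2.64], [-2.94, 2.94]. Speed limits (rad/s): [2.79, 2.79, 3.14, 3.14, 3.14, 3.14].

INTERFACE

Orientations are given as a rotation vector (axis times angle).
In Python, from rig import * gives the robot as it stands.
- The arm moves only by the shell command python3 -m crank 'ROWS' [FORCE]. ROWS is JSON, a list of rows, each an object with "claw": the gripper's target within -1 to 1 (shut at 1, half-way at 0, fully open at -1); "delta_pos": the shift along the tool's x, y, z in mm, a list of three; "turn": the turn about the tool's z in degrees. In form: [{"claw": claw, "delta_pos": [x, y, z], "turn": turn}, ...]. A call has exactly 5 rows; each row shifts and turns the commanded pose from where the row before left it, along the tool's axes as they then stand; what a row does not reach is not made up. A row lasts 1/8 s, in which the tool goes at most 62.5 mm and 10.7 degrees, less where a joint would pass 70% of its speed; a pose out of reach is approached as far as the arm can. A call is refused whole if a number of a shift passes 62.5 or a number of a turn 10.7, either way. A call with a gripper value outside its range is refused whole. The fingers move at their own pace and stop on an object; FORCE is the grip in N (left out, the last holds). Time passes only in rows, so rows that do not move let the fingers close, or fill a call up. It gives the time, the measured TCP pose, the force, the opening and the grip force at its end, in the units of the state.
- sense(): the state, without advancing time (a new reading comes with each control period).
- grab_frame(name): name is "side" or "top"; returns a dict with "image" (400x640x3 uint8, red, green, blue), "fovy" (degrees; the focal length in pixels is half the picture's height over the tangent of half this angle, whatever the lens; pixels are square), "cx", "cy" (the principal point, pixels), "k1" (the pictures are not rectified: a ray, as slopes to the right and down, at radius r is drawn at 1 + k1 r^2 times it, then the intrinsics apply), "rvec" (rotation vector, rad) and "tvec" (3), from world to camera coordinates, as OpenCV has them. Camera axes: x right, y down, z forward; pixel columns grow to the right and rows downward; lengths in m; the calibration is good to about 2 mm. A picture is of the moment at which its call begins. There is no depth.
- close_job(): hands the job in; it is judged then, once.
The state is a dict: "clock": time; "joint_positions": joint angles; "joint_velocities": joint speeds; "joint_torque": joint torques, N m; "ee_pos": TCP position; "tcp_rot": TCP orientation; "ft_force": force on the tool from outside, world axes, zero at the start; "wrist_torque": the same for the moment, N m; "width": finger opening in m; "gripper_force": force on a finger pad.
Only numpy, scipy, OpenCV 4.12 (cv2) and the standard library are available. Lean on these libraries where they do the work, as an engineer would, in place of code of your own. Each camera call takes 0.05 s, during which the arm holds its last target. There are 200 camera calls.

TASK

Roll-test the sanding rollers waiting in the two racks: a roller let go across the top of the ramp either rolls down and under the clear cover, where it is to stay, or, if it is worn, stops on the open ramp and belongs in the red scrap bin. When every roller is sorted, sign the batch off by pressing the buttons fully down one at a time: blue, then yellow, then red. Leave the other things on the bench alone.

Things in the scene. Friction and masses are not known exactly. Their poses are not given: they have to be found in the camera images.
- roller_a_mid (a point): Centre of a sanding roller (None if absent), a bar 110 mm long along its own x, yellow or brick red (colour means nothing), 0.08 to 0.17 kg. Good: round, 38 mm across. Worn: four flats, 38 mm across flats, 50 over corners, or pressed oval, 44 x 26 mm, lying on its broad side. Which is which is not known beforehand. It starts lying in a rack slot; on the soft bench top it does not roll far.
- roller_b_mid (a point): Centre of a sanding roller (None if absent), a bar 110 mm long along its own x, yellow or brick red (colour means nothing), 0.08 to 0.17 kg. Good: round, 38 mm across. Worn: four flats, 38 mm across flats, 50 over corners, or pressed oval, 44 x 26 mm, lying on its broad side. Which is which is not known beforehand. It starts lying in a rack slot; on the soft bench top it does not roll far.
- roller_c_mid (a point): Centre of a sanding roller (None if absent), a bar 110 mm long along its own x, yellow or brick red (colour means nothing), 0.08 to 0.17 kg. Good: round, 38 mm across. Worn: four flats, 38 mm across flats, 50 over corners, or pressed oval, 44 x 26 mm, lying on its broad side. Which is which is not known beforehand. It starts lying in a rack slot; on the soft bench top it does not roll far.
- roller_d_mid (a point): Centre of a sanding roller (None if absent), a bar 110 mm long along its own x, yellow or brick red (colour means nothing), 0.08 to 0.17 kg. Good: round, 38 mm across. Worn: four flats, 38 mm across flats, 50 over corners, or pressed oval, 44 x 26 mm, lying on its broad side. Which is which is not known beforehand. It starts lying in a rack slot; on the soft bench top it does not roll far.
- roller_e_mid (a point): Centre of a sanding roller (None if absent), a bar 110 mm long along its own x, yellow or brick red (colour means nothing), 0.08 to 0.17 kg. Good: round, 38 mm across. Worn: four flats, 38 mm across flats, 50 over corners, or pressed oval, 44 x 26 mm, lying on its broad side. Which is which is not known beforehand. It starts lying in a rack slot; on the soft bench top it does not roll far.
- roller_f_mid (a point): Centre of a sanding roller (None if absent), a bar 110 mm long along its own x, yellow or brick red (colour means nothing), 0.08 to 0.17 kg. Good: round, 38 mm across. Worn: four flats, 38 mm across flats, 50 over corners, or pressed oval, 44 x 26 mm, lying on its broad side. Which is which is not known beforehand. It starts lying in a rack slot; on the soft bench top it does not roll far.
- rack_a: Fixed wooden rack, base 115 x 250 mm, origin under its centre. Three slots at its y = -78, 0 and +78 mm hold rollers lying along its x on two rails (at x = -40 and +40 mm, 12 mm thick, tops 30 mm above the table, ridges between slots 42 mm high); between the rails the fingers have room.
- rack_b: Fixed wooden rack, base 115 x 250 mm, origin under its centre. Three slots at its y = -78, 0 and +78 mm hold rollers lying along its x on two rails (at x = -40 and +40 mm, 12 mm thick, tops 30 mm above the table, ridges between slots 42 mm high); between the rails the fingers have room.
- ramp: Fixed test ramp, 138 mm between side walls, origin on the table; +y is uphill, slope 8 degrees. Running surface from y = +118 mm (112 mm high) by y = 0 (95) to -358 (45). Open above y = -120 mm, walls 20 mm high; below it a clear cover (43 mm headroom) to an end stop. A good roller let go with its bar along the ramp's x rolls under the cover; a worn one stays on the open part.
- ramp_release (a point): Point on the ramp's running surface, mid-width, where to let rollers go (50 mm uphill of the ramp's origin, 102 mm above the table, 170 mm from the cover's edge); same axes as the ramp.
- scrap: Fixed red open scrap bin, outside 150 (x) x 220 (y) x 50 mm high, walls and floor 5 mm; origin under its centre. It may swap places with the panel.
- panel: Fixed grey button panel, 90 x 200 x 30 mm, three spring buttons in a row along its y; origin under its centre.
- btn_yellow_top (a point): Centre of the top of the yellow button (32 mm across), at y = 60 mm of the panel; pressed straight down.
- btn_yellow (a joint): Travel of the yellow button: 0 up, 0.006 m fully down, which takes 5 N; counts as pressed beyond 0.004; springs back.
- btn_red_top (a point): Centre of the top of the red button (32 mm across), at y = 0 mm of the panel; pressed straight down.
- btn_red (a joint): Travel of the red button: 0 up, 0.006 m fully down, which takes 5 N; counts as pressed beyond 0.004; springs back.
- btn_blue_top (a point): Centre of the top of the blue button (32 mm across), at y = -60 mm of the panel; pressed straight down.
- btn_blue (a joint): Travel of the blue button: 0 up, 0.006 m fully down, which takes 5 N; counts as pressed beyond 0.004; springs back.
- bottle_1: Bystander, to be left alone: white squeeze bottle, 60 mm across, 175 mm tall; origin under its centre.
- bottle_2: Bystander, to be left alone: white squeeze bottle, 60 mm across, 175 mm tall; origin under its centre.
- block_green: Bystander, to be left alone: green sanding block 70 x 130 x 35 mm; origin under its centre.
- block_cork: Bystander, to be left alone: cork sanding block 60 x 110 x 30 mm; origin under its centre.
- pad: Bystander, to be left alone: yellow polishing pad, 90 mm across, 22 mm high; origin under its centre.
- tin: Bystander, to be left alone: blue compound jar with steel cap, 80 mm across, 70 mm tall; origin under its centre.
Mind the look-alikes: they are no part of the job. Leave any grey, purple or turquoise look-alike of the part that bears roller_b_mid alone.

How it is judged:
By the outcome, as a careful person would: the job done as asked, in the order asked, and still so for the second after the job is handed in, with the robot touching nothing.
Of roller_a, roller_b, roller_c, roller_d, roller_e, roller_f only 4 to 6 are there at a start; the rules pass over those that are not, and their reading is None.
At some moment in a run one of roller_a, roller_b, roller_c, roller_d, roller_e, roller_f may be knocked a few centimetres aside while the robot is not near it.
Once in a run the grip may slacken for a moment while it holds something.
It also fails if it takes over 210 s, if anything falls off the work surface, if the arm or the gripper's body presses on something with over 40 N, if the wrist force passes 120 N, or if a joint passes its speed limit or range.

## Working session

There is one attempt and no reset: what is moved stays moved. The work goes in short steps, Python scripts to look and compute and a shell command to move; the robot and the scene stay as the last step left them, time stands still between calls to the robot, and variables do not carry over. Pictures are saved under pics/ and viewed, at most 14 in all, crops included, and the job is handed in when it is done.

```bash
ls; mkdir -p pics
python3 - <<'E'
from rig import *
import cv2
print(sense())
for n in("side","top"):
    f=grab_frame(n); cv2.imwrite(f"pics/{n}0.png",f["image"][:,:,::-1]); print({k:v for k,v in f.items() if k!="image"})
E
```

```text
pics
{'clock': 0.0, 'joint_positions': array([ 1.08226114e+00,  3.09003012e-01,  1.63520593e+00, -4.20113170e-05,
        1.19971442e+00, -6.97089474e-02]), 'joint_velocities': array([ 0.0009403 ,  0.00054249,  0.00225478,  0.00112142, -0.00062176,
       -0.00108986]), 'joint_torque': array([ 1.31422872e-03, -4.15227807e+01, -2.76676387e+01,  1.26757527e-04,
        9.84718034e-03, -2.71361429e-06]), 'ee_pos': array([0.25382803, 0.57022023, 0.2300391 ]), 'tcp_rot': array([-0.65294319, -3.07237028,  0.00353562]), 'ft_force': array([-0.84055885, -0.4535693 , -0.35755517]), 'wrist_torque': array([-0.06079386,  0.01972113, -0.02033275]), 'gripper_force': 0.0, 'width': 0.08514335182595571}
{'fovy': 44.022354523683205, 'cx': 317.4482731323782, 'cy': 206.8743272243981, 'k1': -0.12689714920009978, 'rvec': array([ 0.01955608, -2.85957869,  1.24426326]), 'tvec': array([0.49031907, 0.01117463, 1.63027189])}
{'fovy': 53.00674398401939, 'cx': 316.9901182500458, 'cy': 203.6304148608969, 'k1': 0.029151534523012196, 'rvec': array([ 2.17683322, -2.2039585 ,  0.08388988]), 'tvec': array([0.07531005, 0.47361931, 1.05487237])}
```

View pics/top0.png

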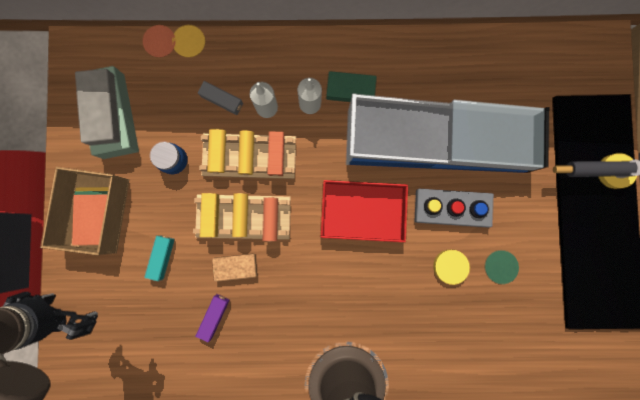

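View pics/side0.png

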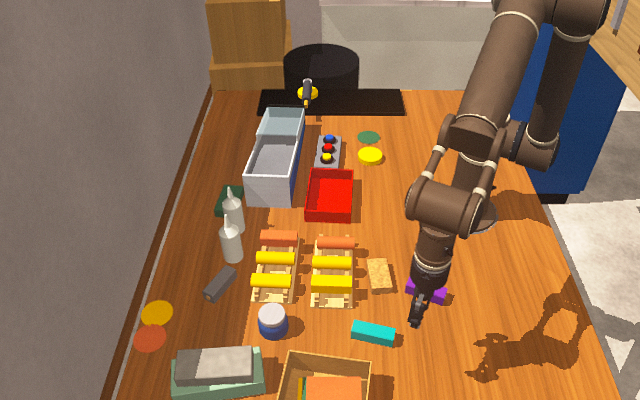

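Top view shows six rollers: rack 1 at (217,152), (246,152) and (276,153); rack 2 at (208,215), (240,215) and (270,218). The look-alikes are grey (220,97), turquoise (160,258) and purple (212,318), all outside the racks. The ramp is at (450,133) with its cover to the right, the scrap bin at (364,212), and the buttons at (434,207), (457,208) and (480,209). I'll check this in one close crop.

```bash
cat > helper.py <<'E'
import numpy as np, cv2
from scipy.spatial.transform import Rotation as Ro
from rig import *
def world(f,uv,z):
    "pixel -> world point on plane z"
    fl=200/np.tan(np.radians(f["fovy"])/2)
    K=np.array([[fl,0,f["cx"]],[0,fl,f["cy"]],[0,0,1.]])
    n=cv2.undistortPoints(np.array([[uv]],float),K,np.array([f["k1"],0,0,0.]))[0,0]
    R=cv2.Rodrigues(f["rvec"])[0]; c=-R.T@f["tvec"]; d=R.T@np.array([n[0],n[1],1])
    return c+d*(z-c[2])/d[2]
def pix(f,P):
    fl=200/np.tan(np.radians(f["fovy"])/2)
    K=np.array([[fl,0,f["cx"]],[0,fl,f["cy"]],[0,0,1.]])
    return cv2.projectPoints(np.atleast_2d(np.array(P,float)),f["rvec"],f["tvec"],K,np.array([f["k1"],0,0,0.]))[0][:,0]
def delta(p,s=None,frm=None):
    "tool-frame shift (mm) to world TCP p"
    s=s or sense(); R=Ro.from_rotvec(s["tcp_rot"]).as_matrix()
    return np.round(R.T@(np.array(p)-(s["ee_pos"] if frm is None else frm))*1000,1)
def yaw(s=None):
    s=s or sense(); R=Ro.from_rotvec(s["tcp_rot"]).as_matrix(); return np.degrees(np.arctan2(R[1,1],R[0,1]))
E
python3 - <<'E'
import cv2
i=cv2.imread('pics/top0.png')[80:290,140:560]
i=cv2.resize(i,None,fx=1.9,fy=1.9,interpolation=cv2.INTER_CUBIC)
cv2.imwrite('pics/crop0.png',i)
E
```

```text
(no output)
```

View pics/crop0.png

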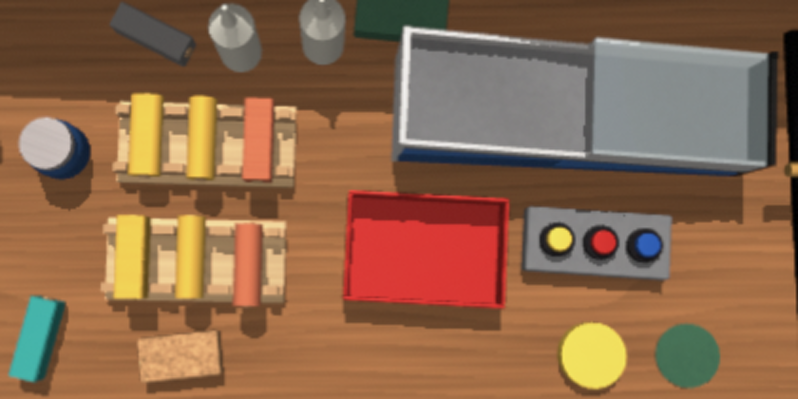

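Run:
```python
from helper import *
f=grab_frame("top"); g=lambda x,y,z: np.round(world(f,(140+x/1.9,80+y/1.9),z),3)
for n,p in dict(A=(146,135,.066),B=(201,136,.066),C=(258,138,.066),D=(130,257,.066),E=(190,256,.066),F=(247,264,.066),
 r1tl=(119,103,.042),r1tr=(296,108,.042),r1bl=(117,176,.042),r1br=(294,182,.042),r2tl=(108,218,.042),r2tr=(285,222,.042),r2bl=(106,300,.042),r2br=(284,302,.042),
 ramptl=(404,27,.132),rampbl=(398,160,.132),covtl=(594,40,.10),covbl=(586,155,.10),endt=(768,53,.07),endb=(765,170,.07),
 s1=(349,193,.05),s2=(508,200,.05),s3=(505,306,.05),s4=(346,299,.05),Y=(559,238,.04),R=(603,241,.04),B_=(648,244,.04)).items(): print(n,g(*p))
print(delta([.7,.4,.23]),yaw())
# ramp hypothesis overlay check is done later
```

```text
A [0.609 0.324 0.066]
B [0.607 0.25  0.066]
C [0.603 0.174 0.066]
D [0.445 0.345 0.066]
E [0.445 0.265 0.066]
F [0.434 0.189 0.066]
r1tl [0.659 0.367 0.042]
r1tr [0.65  0.123 0.042]
r1bl [0.557 0.369 0.042]
r1br [0.546 0.127 0.042]
r2tl [0.5   0.381 0.042]
r2tr [0.491 0.14  0.042]
r2bl [0.388 0.383 0.042]
r2br [0.382 0.142 0.042]
ramptl [ 0.731 -0.019  0.132]
rampbl [ 0.56  -0.009  0.132]
covtl [ 0.721 -0.272  0.1  ]
covbl [ 0.569 -0.256  0.1  ]
endt [ 0.709 -0.515  0.07 ]
endb [ 0.551 -0.504  0.07 ]
s1 [0.529 0.052 0.05 ]
s2 [ 0.517 -0.165  0.05 ]
s3 [ 0.373 -0.157  0.05 ]
s4 [0.385 0.058 0.05 ]
Y [ 0.465 -0.236  0.04 ]
R [ 0.46  -0.296  0.04 ]
B_ [ 0.455 -0.357  0.04 ]
[-4.769e+02  2.570e+01  2.000e-01] 66.00556851176445
```

The crop confirms it: yellow, yellow, red in rack 1 at crop (146,135), (201,136), (258,138), and yellow, yellow, red in rack 2 at (130,257), (190,256), (247,264). Roller pitch and button pitch match the spec, so I'm moving to the first roller.

```bash
python3 -m crank '[{"claw":-0.5,"delta_pos":[0,0,0],"turn":-7.4},{"claw":-0.5,"delta_pos":[0,0,0],"turn":-7.3},{"claw":-0.5,"delta_pos":[0,0,0],"turn":-7.3},{"claw":-0.5,"delta_pos":[-52,-33,0],"turn":0},{"claw":-0.5,"delta_pos":[-52,-33,0],"turn":0}]' 60
python3 -m crank '[{"claw":-0.5,"delta_pos":[-52,-33,0],"turn":0},{"claw":-0.5,"delta_pos":[-52,-33,0],"turn":0},{"claw":-0.5,"delta_pos":[-52,-33,0],"turn":0},{"claw":-0.5,"delta_pos":[-52,-33,0],"turn":0},{"claw":-0.5,"delta_pos":[-51,-35,0],"turn":0}]'
python3 - <<'E'
from helper import *
s=sense(); print(s["ee_pos"],s["width"],s["ft_force"],yaw(s),delta([.609,.324,.12]))
f=grab_frame("top");i=cv2.resize(f["image"][100:260,160:320,::-1],None,fx=3.5,fy=3.5);cv2.imwrite("pics/a1.png",i);print(pix(f,[s["ee_pos"]]))
E
```

```text
clock: 0.78
ee_pos: [0.3561, 0.501, 0.2309]
tcp_rot: [-0.051, -3.141, 0.0]
ft_force: [1.8, 0.5, 0.4]
width: 0.0638
gripper_force: 0.0
clock: 1.4
ee_pos: [0.6101, 0.3242, 0.2308]
tcp_rot: [-0.055, -3.141, -0.0]
ft_force: [0.2, 0.6, -0.4]
width: 0.0637
gripper_force: 0.0
[0.61014168 0.32418046 0.23080889] 0.06367878864640422 [ 0.21084945  0.5692971  -0.39793098] 88.00494944140554 [  1.1  -0.2 110.8]
[[198.25839621 135.15923809]]
```

View pics/a1.png

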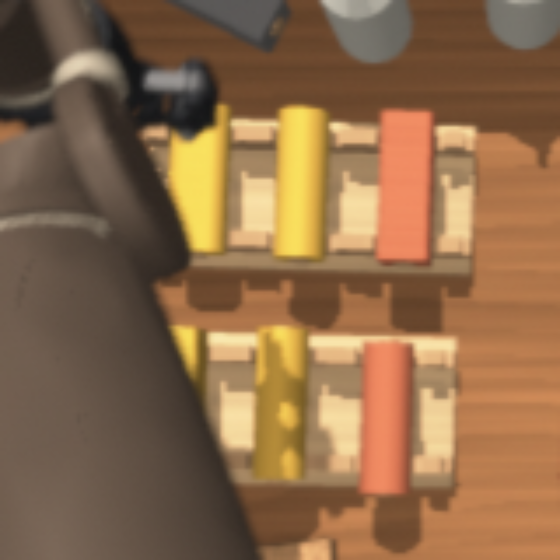

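The picture shows the tool over the left yellow roller at crop (200,180); the others are undisturbed. Descending and gripping.

```bash
python3 -m crank '[{"claw":-0.5,"delta_pos":[0,0,45],"turn":0},{"claw":-0.5,"delta_pos":[0,0,45],"turn":0},{"claw":-0.5,"delta_pos":[0,0,45],"turn":0},{"claw":-0.5,"delta_pos":[0,0,35],"turn":0},{"claw":-0.5,"delta_pos":[0,0,30],"turn":0}]'
python3 -m crank '[{"claw":1,"delta_pos":[0,0,0],"turn":0},{"claw":1,"delta_pos":[0,0,0],"turn":0},{"claw":1,"delta_pos":[0,0,0],"turn":0},{"claw":1,"delta_pos":[0,0,0],"turn":0},{"claw":1,"delta_pos":[0,0,0],"turn":0}]' 60
```

```text
clock: 2.08
ee_pos: [0.6076, 0.3251, 0.0289]
tcp_rot: [-0.055, -3.139, 0.002]
ft_force: [-0.6, -0.1, 0.7]
width: 0.0639
gripper_force: 0.0
clock: 2.7
ee_pos: [0.6086, 0.3281, 0.0328]
tcp_rot: [0.056, 3.141, 0.006]
ft_force: [-2.8, 4.5, -1.4]
width: 0.0422
gripper_force: 60.9
```

```bash
python3 -m crank '[{"claw":1,"delta_pos":[0,0,-60],"turn":0},{"claw":1,"delta_pos":[0,0,-60],"turn":0},{"claw":1,"delta_pos":[0,0,-60],"turn":0},{"claw":1,"delta_pos":[0,-60,0],"turn":0},{"claw":1,"delta_pos":[0,-60,0],"turn":0}]'
python3 -m crank '[{"claw":1,"delta_pos":[0,-60,0],"turn":0},{"claw":1,"delta_pos":[0,-60,0],"turn":0},{"claw":1,"delta_pos":[0,-60,0],"turn":0},{"claw":1,"delta_pos":[0,-60,0],"turn":0},{"claw":1,"delta_pos":[-25,-50,0],"turn":0}]'
python3 -m crank '[{"claw":1,"delta_pos":[-25,-8,20],"turn":0},{"claw":1,"delta_pos":[0,0,20],"turn":0},{"claw":1,"delta_pos":[0,0,10],"turn":0},{"claw":1,"delta_pos":[0,0,0],"turn":0},{"claw":1,"delta_pos":[0,0,0],"turn":0}]'
python3 - <<'E'
from helper import *
s=sense(); print(s["ee_pos"],s["width"],delta([.644,-.093,.112]))
f=grab_frame("top");a=cv2.resize(f["image"][80:200,330:560,::-1],None,fx=2.6,fy=2.6);cv2.imwrite("pics/a2t.png",a)
f2=grab_frame("side");b=cv2.resize(f2["image"][90:230,220:370,::-1],None,fx=4,fy=4);cv2.imwrite("pics/a2s.png",b)
for F in(f,f2):print(pix(F,[s["ee_pos"]]))
E
```

```text
clock: 3.32
ee_pos: [0.6052, 0.2052, 0.2143]
tcp_rot: [0.051, 3.137, 0.001]
ft_force: [0.6, -1.9, -2.7]
width: 0.0422
gripper_force: 61.7
clock: 3.95
ee_pos: [0.6181, -0.087, 0.2124]
tcp_rot: [-0.056, -3.14, -0.0]
ft_force: [1.2, 1.0, -0.3]
width: 0.0421
gripper_force: 61.6
clock: 4.58
ee_pos: [0.6443, -0.0932, 0.162]
tcp_rot: [0.053, 3.14, -0.0]
ft_force: [1.0, 0.3, -1.3]
width: 0.042
gripper_force: 61.6
[ 0.64429262 -0.09318265  0.16201872] 0.041963777235834575 [ 0.3  0.2 50. ]
[[386.20618641 125.94902899]]
[[269.96591657 153.86858069]]
```

View pics/a2s.png

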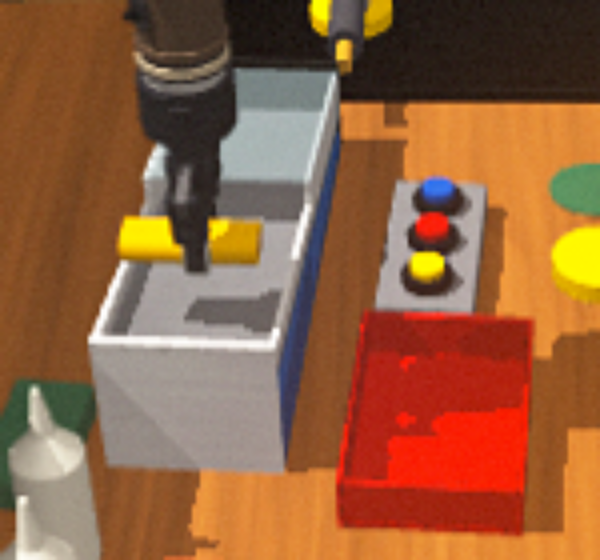

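The side view shows the yellow roller held level over the ramp's open part at crop (190,240). It sits slightly left of the mid-line, so I'll overlay the ramp model to check the centring.

```bash
cat > ov.py <<'E'
from helper import *
def ramp_pt(x,y,h,o=(.642,-.142),th=-1.8):
    t=np.radians(th); z=.095+y*np.tan(np.radians(8))+h
    return [o[0]+x*np.cos(t)-y*np.sin(t), o[1]+x*np.sin(t)+y*np.cos(t), z]
E
python3 - <<'E'
from ov import *
f=grab_frame("top");f2=grab_frame("side");out=[]
for F,(u0,v0,u1,v1),k in((f,(330,85,560,185),2.6),(f2,(240,95,320,215),3)):
    im=cv2.resize(F["image"][v0:v1,u0:u1,::-1],None,fx=k,fy=k)
    for x in(-.069,.069):
        for h,c in((.02,(0,255,0)),(0,(255,0,255))):
            q=pix(F,[ramp_pt(x,y,h) for y in(.118,-.12)]);q=((q-[u0,v0]+.5)*k).astype(int)
            cv2.line(im,tuple(map(int,q[0])),tuple(map(int,q[1])),c,1)
    im=cv2.copyMakeBorder(im,0,0,0,600-im.shape[1],cv2.BORDER_CONSTANT) if im.shape[1]<600 else im[:,:600]
    out.append(im)
cv2.imwrite("pics/ov1.png",np.vstack(out)[:600])
E
```

```text
(no output)
```

View pics/ov1.png

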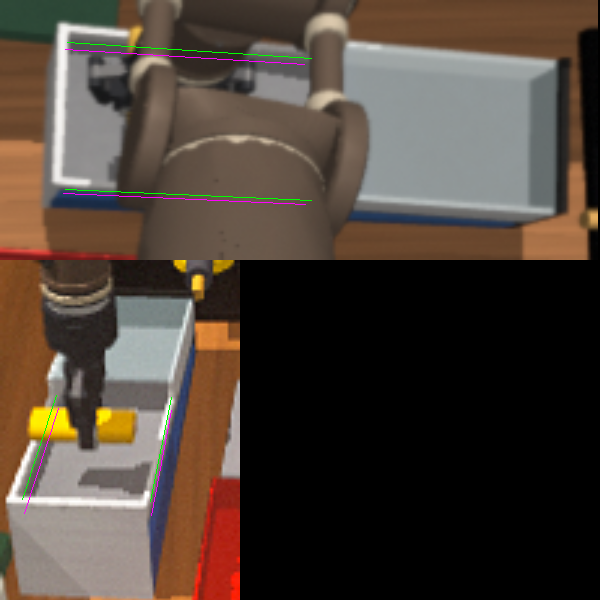

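The overlay shows the ramp mid-line about 5 mm further out, at x≈0.650. The roller is held about 7 mm off the tip in the same direction, so it is centred. Releasing.

```bash
python3 -m crank '[{"claw":1,"delta_pos":[0,0,30],"turn":0},{"claw":1,"delta_pos":[0,0,15],"turn":0},{"claw":1,"delta_pos":[0,0,7],"turn":0},{"claw":1,"delta_pos":[0,0,0],"turn":0},{"claw":1,"delta_pos":[0,0,0],"turn":0}]'
python3 -m crank '[{"claw":-0.5,"delta_pos":[0,0,0],"turn":0},{"claw":-0.5,"delta_pos":[0,0,0],"turn":0},{"claw":-0.5,"delta_pos":[0,0,-45],"turn":0},{"claw":-0.5,"delta_pos":[0,0,-50],"turn":0},{"claw":-0.5,"delta_pos":[0,60,0],"turn":0}]'
python3 -m crank '[{"claw":-0.5,"delta_pos":[0,60,0],"turn":0},{"claw":-0.5,"delta_pos":[0,60,0],"turn":0},{"claw":-0.5,"delta_pos":[0,0,0],"turn":0},{"claw":-0.5,"delta_pos":[0,0,0],"turn":0},{"claw":-0.5,"delta_pos":[0,0,0],"turn":0}]'
python3 - <<'E'
from ov import *
f=grab_frame("top");a=cv2.resize(f["image"][85:185,330:560,::-1],None,fx=3,fy=3)
f2=grab_frame("side");b=cv2.resize(f2["image"][95:205,220:370,::-1],None,fx=2.5,fy=2.5)
b=cv2.copyMakeBorder(b,0,0,0,a.shape[1]-b.shape[1],cv2.BORDER_CONSTANT)
cv2.imwrite("pics/a3.png",np.vstack([a,b]))
E
```

```text
clock: 5.4
ee_pos: [0.6451, -0.0942, 0.1102]
tcp_rot: [0.055, 3.139, -0.001]
ft_force: [0.7, 0.5, -1.9]
width: 0.0424
gripper_force: 61.6
clock: 6.02
ee_pos: [0.6513, -0.0377, 0.2115]
tcp_rot: [0.064, 3.127, -0.004]
ft_force: [1.0, 1.6, 0.6]
width: 0.0641
gripper_force: 0.0
clock: 6.65
ee_pos: [0.6507, 0.0844, 0.2044]
tcp_rot: [0.057, 3.141, -0.001]
ft_force: [-0.2, -0.7, 0.7]
width: 0.0641
gripper_force: 0.0
```

View pics/a3.png

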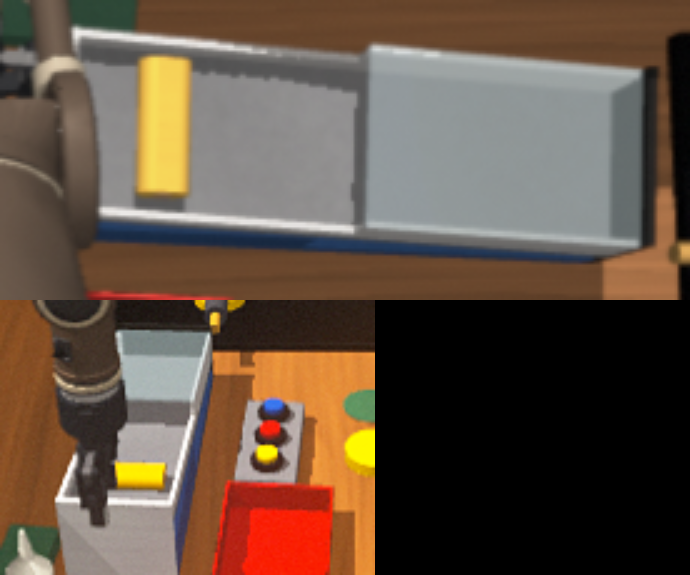

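The picture shows the roller stopped on the open ramp at crop (163,125), so it is worn and goes to scrap.

```bash
cat > det.py <<'E'
from ov import *
def rollers(f,z_ramp=.122):
    hsv=cv2.cvtColor(f["image"],cv2.COLOR_RGB2HSV)
    m=cv2.inRange(hsv,(3,125,130),(32,255,255))
    out=[]
    for x0,y0,x1,y1,tag in((350,96,550,172,"ramp"),(190,125,310,188,"rack1"),(185,188,310,250,"rack2")):
        k=np.zeros_like(m);k[y0:y1,x0:x1]=m[y0:y1,x0:x1]
        n,l,st,c=cv2.connectedComponentsWithStats(cv2.morphologyEx(k,cv2.MORPH_OPEN,np.ones((5,5))))
        for i in range(1,n):
            if st[i,4]<150: continue
            (cu,cv_),(w,h),a=cv2.minAreaRect(np.argwhere(l==i)[:,::-1].astype(np.float32))
            p=world(f,(cu,cv_),z_ramp if tag=="ramp" else .062)
            hue=np.median(hsv[l==i][:,0])
            out.append((tag,np.round([cu,cv_],1),np.round([w,h,a],1),hue,np.round(p,3)))
    return out
E
python3 - <<'E'
from det import *
for r in rollers(grab_frame("top")):print(r)
print(sense()["ee_pos"])
E
```

```text
('ramp', array([384. , 126.5]), array([45., 16., 90.]), np.float64(23.0), array([ 0.654, -0.095,  0.122]))
('rack1', array([245.5, 151.5]), array([43., 15., 90.]), np.float64(22.0), array([0.608, 0.252, 0.062]))
('rack1', array([216. , 159.5]), array([52., 55.,  0.]), np.float64(13.0), array([0.588, 0.327, 0.062]))
('rack2', array([216. , 218.5]), array([62., 61.,  0.]), np.float64(20.0), array([0.437, 0.327, 0.062]))
('rack2', array([269.5, 219.5]), array([43., 15., 90.]), np.float64(8.0), array([0.432, 0.191, 0.062]))
[0.65064862 0.08444039 0.20427155]
```

```bash
python3 -m crank '[{"claw":-0.5,"delta_pos":[-2,-60,0],"turn":0},{"claw":-0.5,"delta_pos":[-2,-60,0],"turn":0},{"claw":-0.5,"delta_pos":[-2,-59,0],"turn":0},{"claw":-0.5,"delta_pos":[0,0,45],"turn":0},{"claw":-0.5,"delta_pos":[0,0,49],"turn":0}]'
python3 -m crank '[{"claw":1,"delta_pos":[0,0,0],"turn":0},{"claw":1,"delta_pos":[0,0,0],"turn":0},{"claw":1,"delta_pos":[0,0,0],"turn":0},{"claw":1,"delta_pos":[0,0,0],"turn":0},{"claw":1,"delta_pos":[0,0,-30],"turn":0}]'
python3 -m crank '[{"claw":1,"delta_pos":[0,0,-40],"turn":0},{"claw":1,"delta_pos":[0,0,-30],"turn":0},{"claw":1,"delta_pos":[50,-7,0],"turn":0},{"claw":1,"delta_pos":[50,-7,0],"turn":0},{"claw":1,"delta_pos":[50,-7,0],"turn":0}]'
python3 -m crank '[{"claw":1,"delta_pos":[51,-6,0],"turn":0},{"claw":1,"delta_pos":[0,0,55],"turn":0},{"claw":1,"delta_pos":[0,0,55],"turn":0},{"claw":1,"delta_pos":[0,0,40],"turn":0},{"claw":1,"delta_pos":[0,0,15],"turn":0}]'
python3 -m crank '[{"claw":-0.5,"delta_pos":[0,0,0],"turn":0},{"claw":-0.5,"delta_pos":[0,0,0],"turn":0},{"claw":-0.5,"delta_pos":[0,0,-50],"turn":0},{"claw":-0.5,"delta_pos":[0,0,-50],"turn":0},{"claw":-0.5,"delta_pos":[0,0,-60],"turn":0}]'
python3 - <<'E'
from helper import *
print(delta([.605,.252,.2]))
E
```

```text
clock: 7.42
ee_pos: [0.6514, -0.096, 0.1108]
tcp_rot: [0.061, 3.137, -0.001]
ft_force: [0.8, 0.4, 0.1]
width: 0.0637
gripper_force: 0.0
clock: 8.05
ee_pos: [0.6482, -0.0925, 0.1386]
tcp_rot: [-0.054, -3.136, -0.002]
ft_force: [-0.1, -0.1, -1.1]
width: 0.0417
gripper_force: 61.0
clock: 8.68
ee_pos: [0.4987, -0.109, 0.2114]
tcp_rot: [0.053, 3.139, -0.001]
ft_force: [-0.7, -1.7, -0.4]
width: 0.0418
gripper_force: 61.0
clock: 9.3
ee_pos: [0.4472, -0.1126, 0.044]
tcp_rot: [-0.054, -3.138, -0.001]
ft_force: [0.6, 0.8, -1.0]
width: 0.0417
gripper_force: 61.1
clock: 9.93
ee_pos: [0.4489, -0.1133, 0.2085]
tcp_rot: [0.054, 3.139, -0.001]
ft_force: [0.7, -0.7, -0.5]
width: 0.0637
gripper_force: 0.0
[-143.4  370.5    8.5]
```

```bash
python3 -m crank '[{"claw":-0.5,"delta_pos":[-20,53,0],"turn":0},{"claw":-0.5,"delta_pos":[-20,53,0],"turn":0},{"claw":-0.5,"delta_pos":[-20,53,0],"turn":0},{"claw":-0.5,"delta_pos":[-20,53,0],"turn":0},{"claw":-0.5,"delta_pos":[-20,53,0],"turn":0}]'
python3 -m crank '[{"claw":-0.5,"delta_pos":[-21,53,0],"turn":0},{"claw":-0.5,"delta_pos":[-21,52,0],"turn":0},{"claw":-0.5,"delta_pos":[0,0,58],"turn":0},{"claw":-0.5,"delta_pos":[0,0,58],"turn":0},{"claw":-0.5,"delta_pos":[0,0,40],"turn":0}]'
python3 -m crank '[{"claw":-0.5,"delta_pos":[0,0,22],"turn":0},{"claw":1,"delta_pos":[0,0,0],"turn":0},{"claw":1,"delta_pos":[0,0,0],"turn":0},{"claw":1,"delta_pos":[0,0,0],"turn":0},{"claw":1,"delta_pos":[0,0,0],"turn":0}]'
python3 -m crank '[{"claw":1,"delta_pos":[0,0,-60],"turn":0},{"claw":1,"delta_pos":[0,0,-60],"turn":0},{"claw":1,"delta_pos":[0,0,-60],"turn":0},{"claw":1,"delta_pos":[0,-60,0],"turn":0},{"claw":1,"delta_pos":[0,-60,0],"turn":0}]'
python3 -m crank '[{"claw":1,"delta_pos":[0,-60,0],"turn":0},{"claw":1,"delta_pos":[0,-60,0],"turn":0},{"claw":1,"delta_pos":[0,-60,0],"turn":0},{"claw":1,"delta_pos":[-25,-43,0],"turn":0},{"claw":1,"delta_pos":[-24,0,20],"turn":0}]'
```

```text
clock: 10.55
ee_pos: [0.5594, 0.1502, 0.2081]
tcp_rot: [0.054, 3.136, 0.001]
ft_force: [1.2, -0.8, -0.3]
width: 0.0642
gripper_force: 0.0
clock: 11.18
ee_pos: [0.6032, 0.252, 0.0487]
tcp_rot: [0.054, 3.141, 0.0]
ft_force: [-0.2, -0.2, -0.2]
width: 0.0639
gripper_force: 0.0
clock: 11.8
ee_pos: [0.6046, 0.252, 0.0292]
tcp_rot: [0.055, 3.138, 0.002]
ft_force: [-0.1, -1.3, 2.6]
width: 0.0364
gripper_force: 60.2
clock: 12.42
ee_pos: [0.5998, 0.1312, 0.2096]
tcp_rot: [0.051, 3.137, 0.0]
ft_force: [0.5, -1.0, -2.0]
width: 0.0365
gripper_force: 60.5
clock: 13.05
ee_pos: [0.6425, -0.0974, 0.1902]
tcp_rot: [0.062, 3.135, -0.004]
ft_force: [0.4, 1.6, -1.4]
width: 0.0365
gripper_force: 60.5
```

```bash
python3 -m crank '[{"claw":1,"delta_pos":[0,0,40],"turn":0},{"claw":1,"delta_pos":[0,0,25],"turn":0},{"claw":1,"delta_pos":[0,0,15],"turn":0},{"claw":1,"delta_pos":[0,0,0],"turn":0},{"claw":1,"delta_pos":[0,0,0],"turn":0}]'
python3 -m crank '[{"claw":-0.5,"delta_pos":[0,0,0],"turn":0},{"claw":-0.5,"delta_pos":[0,0,0],"turn":0},{"claw":-0.5,"delta_pos":[0,0,-45],"turn":0},{"claw":-0.5,"delta_pos":[0,0,-55],"turn":0},{"claw":-0.5,"delta_pos":[0,60,0],"turn":0}]'
python3 -m crank '[{"claw":-0.5,"delta_pos":[0,60,0],"turn":0},{"claw":-0.5,"delta_pos":[0,60,0],"turn":0},{"claw":-0.5,"delta_pos":[0,0,0],"turn":0},{"claw":-0.5,"delta_pos":[0,0,0],"turn":0},{"claw":-0.5,"delta_pos":[0,0,0],"turn":0}]'
python3 - <<'E'
from det import *
f=grab_frame("top")
for r in rollers(f):print(r)
s=sense();print(s["ee_pos"],delta([.600,.176,.2]))
f2=grab_frame("side")
a=cv2.resize(f["image"][85:255,310:560,::-1],None,fx=3,fy=3);cv2.imwrite("pics/b3.png",a)
E
```

```text
clock: 13.68
ee_pos: [0.6415, -0.093, 0.1088]
tcp_rot: [0.054, 3.139, -0.001]
ft_force: [-0.1, 0.5, -1.1]
width: 0.0367
gripper_force: 60.5
clock: 14.3
ee_pos: [0.6477, -0.0365, 0.2152]
tcp_rot: [0.064, 3.126, -0.005]
ft_force: [1.0, 0.6, 0.4]
width: 0.0641
gripper_force: 0.0
clock: 14.92
ee_pos: [0.6467, 0.0856, 0.2074]
tcp_rot: [0.057, 3.141, -0.001]
ft_force: [-0.1, -0.8, -0.3]
width: 0.064
gripper_force: 0.0
('rack1', array([224.5, 159.5]), array([69., 55.,  0.]), np.float64(13.0), array([0.588, 0.306, 0.062]))
('rack2', array([228. , 218.5]), array([86., 61.,  0.]), np.float64(19.0), array([0.436, 0.296, 0.062]))
('rack2', array([269.5, 219.5]), array([43., 15., 90.]), np.float64(8.0), array([0.432, 0.191, 0.062]))
[0.64670068 0.08550345 0.20738413] [50.  88.7  7.4]
```

View pics/b3.png

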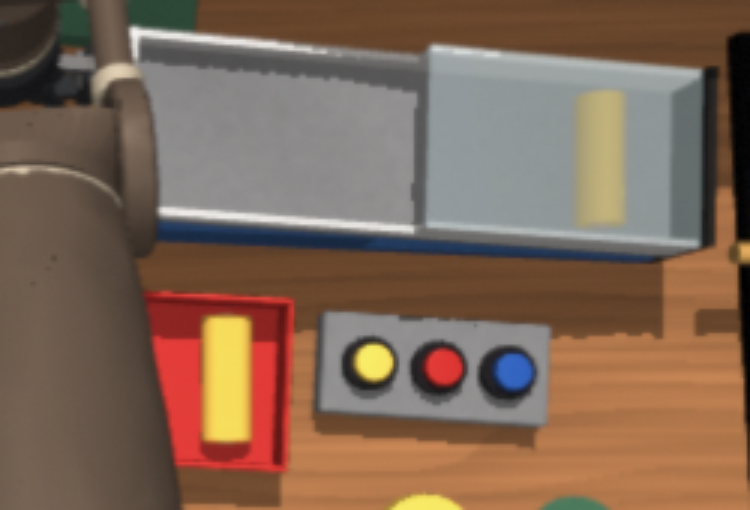

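Roller B is under the cover at crop (600,158), so it is good; A lies in the bin at crop (227,380). Before C, I'll compare the racks with the first side picture for any knock.

```bash
cat > chk.py <<'E'
from det import *
def blobs(im):
    h=cv2.cvtColor(im,cv2.COLOR_RGB2HSV);o=[]
    for lo,hi in(((20,170,150),(32,255,255)),((3,150,150),(10,220,255))):
        m=cv2.inRange(h,lo,hi);m[:215]=0;m[310:]=0;m[:,:235]=0;m[:,370:]=0
        m=cv2.morphologyEx(m,cv2.MORPH_OPEN,np.ones((3,3)))
        n,l,st,c=cv2.connectedComponentsWithStats(m)
        o+=[(np.round(c[i],1).tolist(),int(st[i,2]),int(st[i,3]),int(st[i,4])) for i in range(1,n) if st[i,4]>60]
    return o
if __name__=="__main__":
    print("was",blobs(cv2.imread("pics/side0.png")[:,:,::-1])); print("now",blobs(grab_frame("side")["image"]))
E
python3 chk.py
```

```text
was [([274.9, 257.2], 39, 14, 480), ([331.6, 261.8], 40, 14, 503), ([270.5, 280.0], 41, 15, 562), ([331.2, 283.7], 41, 20, 755), ([278.4, 242.3], 37, 8, 263), ([336.0, 246.3], 36, 5, 129)]
now [([331.6, 261.8], 40, 14, 503), ([331.1, 283.6], 41, 20, 750), ([278.5, 242.3], 37, 8, 261), ([335.6, 246.3], 37, 5, 136)]
```

```bash
python3 -m crank '[{"claw":-0.5,"delta_pos":[25,44,0],"turn":0},{"claw":-0.5,"delta_pos":[24,44,0],"turn":0},{"claw":-0.5,"delta_pos":[0,0,58],"turn":0},{"claw":-0.5,"delta_pos":[0,0,58],"turn":0},{"claw":-0.5,"delta_pos":[0,0,40],"turn":0}]'
python3 -m crank '[{"claw":-0.5,"delta_pos":[0,0,21],"turn":0},{"claw":1,"delta_pos":[0,0,0],"turn":0},{"claw":1,"delta_pos":[0,0,0],"turn":0},{"claw":1,"delta_pos":[0,0,0],"turn":0},{"claw":1,"delta_pos":[0,0,0],"turn":0}]'
python3 -m crank '[{"claw":1,"delta_pos":[0,0,-60],"turn":0},{"claw":1,"delta_pos":[0,0,-60],"turn":0},{"claw":1,"delta_pos":[0,0,-60],"turn":0},{"claw":1,"delta_pos":[0,-60,0],"turn":0},{"claw":1,"delta_pos":[0,-60,0],"turn":0}]'
python3 -m crank '[{"claw":1,"delta_pos":[0,-60,0],"turn":0},{"claw":1,"delta_pos":[-25,-43,0],"turn":0},{"claw":1,"delta_pos":[-25,-43,20],"turn":0},{"claw":1,"delta_pos":[0,0,40],"turn":0},{"claw":1,"delta_pos":[0,0,25],"turn":0}]'
python3 -m crank '[{"claw":1,"delta_pos":[0,0,0],"turn":0},{"claw":1,"delta_pos":[0,0,0],"turn":0},{"claw":1,"delta_pos":[0,0,0],"turn":0},{"claw":1,"delta_pos":[0,0,0],"turn":0},{"claw":1,"delta_pos":[0,0,0],"turn":0}]'
```

```text
clock: 15.7
ee_pos: [0.5992, 0.1757, 0.0486]
tcp_rot: [-0.056, -3.138, 0.001]
ft_force: [0.8, -0.6, -0.4]
width: 0.064
gripper_force: 0.0
clock: 16.32
ee_pos: [0.6016, 0.1769, 0.0316]
tcp_rot: [0.055, 3.139, 0.001]
ft_force: [0.0, 0.2, -0.3]
width: 0.0374
gripper_force: 61.5
clock: 16.95
ee_pos: [0.5973, 0.0563, 0.2127]
tcp_rot: [0.05, 3.137, -0.0]
ft_force: [0.9, 0.2, -2.7]
width: 0.0372
gripper_force: 61.8
clock: 17.58
ee_pos: [0.6404, -0.0917, 0.1236]
tcp_rot: [-0.057, -3.139, -0.001]
ft_force: [-0.2, 1.4, -0.5]
width: 0.0374
gripper_force: 61.8
clock: 18.2
ee_pos: [0.6418, -0.0909, 0.1261]
tcp_rot: [0.054, 3.14, -0.0]
ft_force: [-0.3, -0.4, -1.3]
width: 0.0378
gripper_force: 61.7
```

```bash
python3 -m crank '[{"claw":1,"delta_pos":[0,0,10],"turn":0},{"claw":1,"delta_pos":[0,0,6],"turn":0},{"claw":1,"delta_pos":[0,0,0],"turn":0},{"claw":1,"delta_pos":[0,0,0],"turn":0},{"claw":1,"delta_pos":[0,0,0],"turn":0}]'
python3 -m crank '[{"claw":-0.5,"delta_pos":[0,0,0],"turn":0},{"claw":-0.5,"delta_pos":[0,0,0],"turn":0},{"claw":-0.5,"delta_pos":[0,0,-45],"turn":0},{"claw":-0.5,"delta_pos":[0,0,-55],"turn":0},{"claw":-0.5,"delta_pos":[0,60,0],"turn":0}]'
python3 -m crank '[{"claw":-0.5,"delta_pos":[0,60,0],"turn":0},{"claw":-0.5,"delta_pos":[0,60,0],"turn":0},{"claw":-0.5,"delta_pos":[0,0,0],"turn":0},{"claw":-0.5,"delta_pos":[0,0,0],"turn":0},{"claw":-0.5,"delta_pos":[0,0,0],"turn":0}]'
python3 - <<'E'
from det import *
f=grab_frame("top")
for r in rollers(f):print(r)
s=sense();print(s["ee_pos"])
a=cv2.resize(f["image"][85:255,310:560,::-1],None,fx=3,fy=3);cv2.imwrite("pics/c3.png",a)
E
python3 chk.py
```

```text
clock: 18.82
ee_pos: [0.6416, -0.091, 0.1095]
tcp_rot: [0.055, 3.141, -0.0]
ft_force: [0.0, -0.4, -0.8]
width: 0.037
gripper_force: 61.7
clock: 19.45
ee_pos: [0.6486, -0.0345, 0.2168]
tcp_rot: [0.064, 3.126, -0.004]
ft_force: [0.6, 1.6, 0.1]
width: 0.0642
gripper_force: 0.0
clock: 20.08
ee_pos: [0.6477, 0.0876, 0.2093]
tcp_rot: [0.057, 3.141, -0.001]
ft_force: [-0.0, 0.1, 0.7]
width: 0.0639
gripper_force: 0.0
('ramp', array([384.1, 129. ]), array([17.7, 46. ,  2.4]), np.float64(8.0), array([ 0.647, -0.095,  0.122]))
('rack1', array([224.5, 159.5]), array([69., 55.,  0.]), np.float64(13.0), array([0.588, 0.306, 0.062]))
('rack2', array([231.5, 218.5]), array([93., 61.,  0.]), np.float64(19.0), array([0.436, 0.288, 0.062]))
('rack2', array([269.5, 219.5]), array([43., 15., 90.]), np.float64(8.0), array([0.432, 0.191, 0.062]))
[0.64774737 0.08744919 0.20927651]
was [([274.9, 257.2], 39, 14, 480), ([331.6, 261.8], 40, 14, 503), ([270.5, 280.0], 41, 15, 562), ([331.2, 283.7], 41, 20, 755), ([278.4, 242.3], 37, 8, 263), ([336.0, 246.3], 36, 5, 129)]
now [([331.6, 261.8], 40, 14, 505), ([331.2, 283.6], 41, 20, 746), ([335.6, 246.4], 36, 5, 127)]
```

C stopped on the open ramp at full pixel (384,129): worn. Scrapping it.

```bash
python3 -m crank '[{"claw":-0.5,"delta_pos":[-1,-60,0],"turn":0},{"claw":-0.5,"delta_pos":[-1,-60,0],"turn":0},{"claw":-0.5,"delta_pos":[-1,-61,0],"turn":0},{"claw":-0.5,"delta_pos":[0,0,50],"turn":0},{"claw":-0.5,"delta_pos":[0,0,49],"turn":0}]'
python3 -m crank '[{"claw":1,"delta_pos":[0,0,0],"turn":0},{"claw":1,"delta_pos":[0,0,0],"turn":0},{"claw":1,"delta_pos":[0,0,0],"turn":0},{"claw":1,"delta_pos":[0,0,0],"turn":0},{"claw":1,"delta_pos":[0,0,-30],"turn":0}]'
python3 -m crank '[{"claw":1,"delta_pos":[0,0,-40],"turn":0},{"claw":1,"delta_pos":[0,0,-30],"turn":0},{"claw":1,"delta_pos":[50,12,0],"turn":0},{"claw":1,"delta_pos":[50,12,0],"turn":0},{"claw":1,"delta_pos":[50,12,0],"turn":0}]'
python3 -m crank '[{"claw":1,"delta_pos":[49,13,0],"turn":0},{"claw":1,"delta_pos":[0,0,55],"turn":0},{"claw":1,"delta_pos":[0,0,55],"turn":0},{"claw":1,"delta_pos":[0,0,40],"turn":0},{"claw":1,"delta_pos":[0,0,15],"turn":0}]'
python3 -m crank '[{"claw":-0.4,"delta_pos":[0,0,0],"turn":0},{"claw":-0.4,"delta_pos":[0,0,0],"turn":0},{"claw":-0.5,"delta_pos":[0,0,-50],"turn":0},{"claw":-0.5,"delta_pos":[0,0,-50],"turn":0},{"claw":-0.5,"delta_pos":[0,0,-60],"turn":0}]'
python3 -m crank '[{"claw":-0.5,"delta_pos":[0,0,0],"turn":0},{"claw":-0.5,"delta_pos":[-30,-60,0],"turn":0},{"claw":-0.5,"delta_pos":[-30,-60,0],"turn":0},{"claw":-0.5,"delta_pos":[-30,-60,0],"turn":0},{"claw":-0.5,"delta_pos":[0,0,0],"turn":0}]'
python3 - <<'E'
from det import *
f=grab_frame("top")
for r in rollers(f):print(r)
s=sense();print(s["ee_pos"])
a=cv2.resize(f["image"][125:275,180:430,::-1],None,fx=3,fy=3);cv2.imwrite("pics/c4.png",a)
E
```

```text
clock: 20.8
ee_pos: [0.645, -0.095, 0.1104]
tcp_rot: [0.061, 3.138, -0.001]
ft_force: [-0.5, 0.0, 0.4]
width: 0.0641
gripper_force: 0.0
clock: 21.42
ee_pos: [0.6422, -0.0913, 0.1386]
tcp_rot: [-0.054, -3.136, -0.002]
ft_force: [0.4, 0.2, -1.6]
width: 0.0386
gripper_force: 59.1
clock: 22.05
ee_pos: [0.4946, -0.0503, 0.2113]
tcp_rot: [0.054, 3.139, -0.001]
ft_force: [0.2, 0.6, -1.1]
width: 0.0389
gripper_force: 59.1
clock: 22.68
ee_pos: [0.4457, -0.0357, 0.044]
tcp_rot: [-0.054, -3.138, -0.001]
ft_force: [0.2, -0.6, -1.9]
width: 0.0385
gripper_force: 59.1
clock: 23.3
ee_pos: [0.4475, -0.0362, 0.2084]
tcp_rot: [0.055, 3.139, -0.001]
ft_force: [1.0, 0.3, -0.4]
width: 0.0641
gripper_force: 0.0
clock: 23.92
ee_pos: [0.5268, -0.2107, 0.2058]
tcp_rot: [0.061, 3.139, -0.003]
ft_force: [-0.7, 0.8, -0.6]
width: 0.0642
gripper_force: 0.0
('rack1', array([224.5, 159.5]), array([69., 55.,  0.]), np.float64(13.0), array([0.588, 0.306, 0.062]))
('rack1', array([301.5, 162.5]), array([49., 15., 90.]), np.float64(13.0), array([0.578, 0.108, 0.062]))
('rack2', array([247. , 218.5]), array([ 61., 124.,  90.]), np.float64(13.0), array([0.436, 0.248, 0.062]))
('rack2', array([269.5, 219.5]), array([43., 15., 90.]), np.float64(8.0), array([0.432, 0.191, 0.062]))
[ 0.52544825 -0.20837074  0.2052747 ]
```

View pics/c4.png

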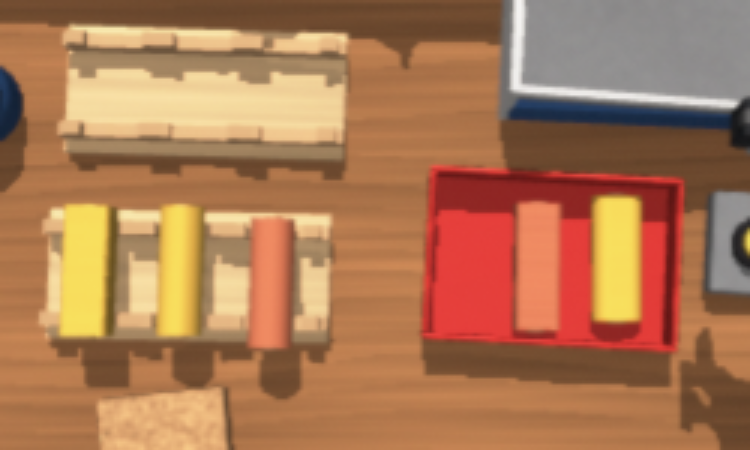

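Both scrapped rollers lie in the bin at crop (538,266) and (617,258). Rack 2 still holds D at crop (85,271), E at (180,270) and F at (270,283). Next is F.

```bash
python3 -m crank '[{"claw":-0.5,"delta_pos":[15,56,0],"turn":0},{"claw":-0.5,"delta_pos":[15,56,0],"turn":0},{"claw":-0.5,"delta_pos":[15,56,0],"turn":0},{"claw":-0.5,"delta_pos":[15,56,0],"turn":0},{"claw":-0.5,"delta_pos":[15,57,0],"turn":0}]'
python3 -m crank '[{"claw":-0.5,"delta_pos":[16,57,0],"turn":0},{"claw":-0.5,"delta_pos":[16,57,0],"turn":0},{"claw":-0.5,"delta_pos":[0,0,58],"turn":0},{"claw":-0.5,"delta_pos":[0,0,58],"turn":0},{"claw":-0.5,"delta_pos":[0,0,40],"turn":0}]'
python3 -m crank '[{"claw":-0.5,"delta_pos":[0,0,19],"turn":0},{"claw":1,"delta_pos":[0,0,0],"turn":0},{"claw":1,"delta_pos":[0,0,0],"turn":0},{"claw":1,"delta_pos":[0,0,0],"turn":0},{"claw":1,"delta_pos":[0,0,0],"turn":0}]'
python3 -m crank '[{"claw":1,"delta_pos":[0,0,-60],"turn":0},{"claw":1,"delta_pos":[0,0,-60],"turn":0},{"claw":1,"delta_pos":[0,0,-60],"turn":0},{"claw":1,"delta_pos":[-37,-46,0],"turn":0},{"claw":1,"delta_pos":[-37,-46,0],"turn":0}]'
python3 -m crank '[{"claw":1,"delta_pos":[-37,-46,0],"turn":0},{"claw":1,"delta_pos":[-37,-46,0],"turn":0},{"claw":1,"delta_pos":[-36,-46,0],"turn":0},{"claw":1,"delta_pos":[-36,-46,0],"turn":0},{"claw":1,"delta_pos":[0,0,20],"turn":0}]'
```

```text
clock: 24.6
ee_pos: [0.458, 0.0794, 0.2055]
tcp_rot: [0.053, 3.141, 0.001]
ft_force: [1.0, 0.2, -0.3]
width: 0.0643
gripper_force: 0.0
clock: 25.22
ee_pos: [0.4288, 0.1924, 0.0474]
tcp_rot: [-0.051, -3.138, 0.001]
ft_force: [0.2, 0.1, 0.2]
width: 0.0644
gripper_force: 0.0
clock: 25.85
ee_pos: [0.4325, 0.1921, 0.0312]
tcp_rot: [0.055, 3.139, 0.001]
ft_force: [0.1, -0.2, -2.4]
width: 0.036
gripper_force: 60.0
clock: 26.48
ee_pos: [0.5042, 0.097, 0.2126]
tcp_rot: [0.051, 3.137, 0.001]
ft_force: [-0.5, 0.3, -1.9]
width: 0.036
gripper_force: 60.7
clock: 27.1
ee_pos: [0.6461, -0.0962, 0.1925]
tcp_rot: [0.062, 3.134, -0.004]
ft_force: [-0.7, -0.1, -2.2]
width: 0.0365
gripper_force: 60.6
```

```bash
python3 -m crank '[{"claw":1,"delta_pos":[0,0,40],"turn":0},{"claw":1,"delta_pos":[0,0,25],"turn":0},{"claw":1,"delta_pos":[0,0,16],"turn":0},{"claw":1,"delta_pos":[0,0,0],"turn":0},{"claw":1,"delta_pos":[0,0,0],"turn":0}]'
python3 -m crank '[{"claw":-0.5,"delta_pos":[0,0,0],"turn":0},{"claw":-0.5,"delta_pos":[0,0,0],"turn":0},{"claw":-0.5,"delta_pos":[0,0,-45],"turn":0},{"claw":-0.5,"delta_pos":[0,0,-55],"turn":0},{"claw":-0.5,"delta_pos":[0,60,0],"turn":0}]'
python3 -m crank '[{"claw":-0.5,"delta_pos":[0,60,0],"turn":0},{"claw":-0.5,"delta_pos":[0,60,0],"turn":0},{"claw":-0.5,"delta_pos":[0,0,0],"turn":0},{"claw":-0.5,"delta_pos":[0,0,0],"turn":0},{"claw":-0.5,"delta_pos":[0,0,0],"turn":0}]'
python3 - <<'E'
from det import *
f=grab_frame("top")
for r in rollers(f):print(r)
s=sense();print(s["ee_pos"])
cv2.imwrite("pics/f3.png",cv2.resize(f["image"][85:255,310:560,::-1],None,fx=3,fy=3))
E
python3 chk.py
```

```text
clock: 27.72
ee_pos: [0.6431, -0.0915, 0.1106]
tcp_rot: [0.054, 3.139, -0.001]
ft_force: [-0.9, -0.1, -1.7]
width: 0.0362
gripper_force: 60.6
clock: 28.35
ee_pos: [0.6496, -0.0354, 0.2174]
tcp_rot: [0.064, 3.126, -0.005]
ft_force: [1.6, 1.3, -0.4]
width: 0.0641
gripper_force: 0.0
clock: 28.98
ee_pos: [0.6487, 0.0869, 0.2095]
tcp_rot: [0.057, 3.141, -0.001]
ft_force: [-0.4, 0.6, -0.6]
width: 0.0639
gripper_force: 0.0
('rack1', array([224.5, 159.5]), array([69., 55.,  0.]), np.float64(13.0), array([0.588, 0.306, 0.062]))
('rack2', array([232. , 218.5]), array([94., 61.,  0.]), np.float64(19.0), array([0.436, 0.286, 0.062]))
('rack2', array([265., 246.]), array([ 6., 28., 90.]), np.float64(13.0), array([0.365, 0.203, 0.062]))
[0.64862944 0.08668968 0.20941661]
was [([274.9, 257.2], 39, 14, 480), ([331.6, 261.8], 40, 14, 503), ([270.5, 280.0], 41, 15, 562), ([331.2, 283.7], 41, 20, 755), ([278.4, 242.3], 37, 8, 263), ([336.0, 246.3], 36, 5, 129)]
now [([331.7, 261.8], 40, 14, 502), ([331.2, 283.6], 41, 20, 746)]
```

F left the open ramp. Next is E.

```bash
python3 -m crank '[{"claw":-0.5,"delta_pos":[42,34,0],"turn":0},{"claw":-0.5,"delta_pos":[42,34,0],"turn":0},{"claw":-0.5,"delta_pos":[42,34,0],"turn":0},{"claw":-0.5,"delta_pos":[43,34,0],"turn":0},{"claw":-0.5,"delta_pos":[43,35,0],"turn":0}]'
python3 -m crank '[{"claw":-0.5,"delta_pos":[0,0,58],"turn":0},{"claw":-0.5,"delta_pos":[0,0,58],"turn":0},{"claw":-0.5,"delta_pos":[0,0,40],"turn":0},{"claw":-0.5,"delta_pos":[0,0,23],"turn":0},{"claw":1,"delta_pos":[0,0,0],"turn":0}]'
python3 -m crank '[{"claw":1,"delta_pos":[0,0,0],"turn":0},{"claw":1,"delta_pos":[0,0,0],"turn":0},{"claw":1,"delta_pos":[0,0,0],"turn":0},{"claw":1,"delta_pos":[0,0,-60],"turn":0},{"claw":1,"delta_pos":[0,0,-60],"turn":0}]'
python3 -m crank '[{"claw":1,"delta_pos":[0,0,-60],"turn":0},{"claw":1,"delta_pos":[-30,-50,0],"turn":0},{"claw":1,"delta_pos":[-30,-50,0],"turn":0},{"claw":1,"delta_pos":[-30,-50,0],"turn":0},{"claw":1,"delta_pos":[-30,-50,0],"turn":0}]'
python3 -m crank '[{"claw":1,"delta_pos":[-30,-50,0],"turn":0},{"claw":1,"delta_pos":[-30,-50,0],"turn":0},{"claw":1,"delta_pos":[-31,-51,0],"turn":0},{"claw":1,"delta_pos":[0,0,20],"turn":0},{"claw":1,"delta_pos":[0,0,0],"turn":0}]'
```

```text
clock: 29.7
ee_pos: [0.4418, 0.2666, 0.2095]
tcp_rot: [0.058, 3.14, 0.001]
ft_force: [0.2, 0.2, 0.6]
width: 0.064
gripper_force: 0.0
clock: 30.32
ee_pos: [0.4411, 0.2649, 0.0284]
tcp_rot: [-0.057, -3.137, 0.004]
ft_force: [-0.2, -0.4, 0.5]
width: 0.0471
gripper_force: 0.0
clock: 30.95
ee_pos: [0.4417, 0.2662, 0.1508]
tcp_rot: [-0.055, -3.139, 0.002]
ft_force: [1.0, 0.3, -1.5]
width: 0.0362
gripper_force: 60.5
clock: 31.58
ee_pos: [0.5562, 0.061, 0.211]
tcp_rot: [0.054, 3.14, 0.0]
ft_force: [-0.4, 0.3, -2.0]
width: 0.0366
gripper_force: 60.8
clock: 32.2
ee_pos: [0.6386, -0.091, 0.1875]
tcp_rot: [-0.056, -3.135, -0.003]
ft_force: [-0.3, -0.3, -1.8]
width: 0.0363
gripper_force: 60.7
```

```bash
python3 -m crank '[{"claw":1,"delta_pos":[-2,0,40],"turn":0},{"claw":1,"delta_pos":[0,0,25],"turn":0},{"claw":1,"delta_pos":[0,0,14],"turn":0},{"claw":1,"delta_pos":[0,0,0],"turn":0},{"claw":1,"delta_pos":[0,0,0],"turn":0}]'
python3 -m crank '[{"claw":-0.5,"delta_pos":[0,0,0],"turn":0},{"claw":-0.5,"delta_pos":[0,0,0],"turn":0},{"claw":-0.5,"delta_pos":[0,0,-45],"turn":0},{"claw":-0.5,"delta_pos":[0,0,-55],"turn":0},{"claw":-0.5,"delta_pos":[0,60,0],"turn":0}]'
python3 -m crank '[{"claw":-0.5,"delta_pos":[0,60,0],"turn":0},{"claw":-0.5,"delta_pos":[0,60,0],"turn":0},{"claw":-0.5,"delta_pos":[0,0,0],"turn":0},{"claw":-0.5,"delta_pos":[0,0,0],"turn":0},{"claw":-0.5,"delta_pos":[0,0,0],"turn":0}]'
python3 - <<'E'
from det import *
f=grab_frame("top")
for r in rollers(f):print(r)
s=sense();print(s["ee_pos"])
cv2.imwrite("pics/e3.png",cv2.resize(f["image"][85:255,310:560,::-1],None,fx=3,fy=3))
E
python3 chk.py
```

```text
clock: 32.83
ee_pos: [0.6442, -0.0913, 0.1128]
tcp_rot: [0.054, 3.139, -0.001]
ft_force: [0.5, -0.3, -1.1]
width: 0.0368
gripper_force: 60.7
clock: 33.45
ee_pos: [0.6506, -0.0355, 0.2193]
tcp_rot: [0.064, 3.126, -0.004]
ft_force: [0.7, 1.7, -0.5]
width: 0.0638
gripper_force: 0.0
clock: 34.08
ee_pos: [0.6496, 0.0868, 0.2115]
tcp_rot: [0.057, 3.141, -0.001]
ft_force: [-0.1, 0.3, -0.5]
width: 0.0644
gripper_force: 0.0
('rack1', array([224.5, 159.5]), array([69., 55.,  0.]), np.float64(13.0), array([0.588, 0.306, 0.062]))
('rack2', array([232. , 218.5]), array([94., 61.,  0.]), np.float64(13.0), array([0.436, 0.286, 0.062]))
('rack2', array([251., 245.]), array([ 8., 56., 90.]), np.float64(13.0), array([0.368, 0.238, 0.062]))
[0.64963564 0.086643   0.21141248]
was [([274.9, 257.2], 39, 14, 480), ([331.6, 261.8], 40, 14, 503), ([270.5, 280.0], 41, 15, 562), ([331.2, 283.7], 41, 20, 755), ([278.4, 242.3], 37, 8, 263), ([336.0, 246.3], 36, 5, 129)]
now [([331.2, 283.6], 41, 20, 747)]
```

View pics/e3.png

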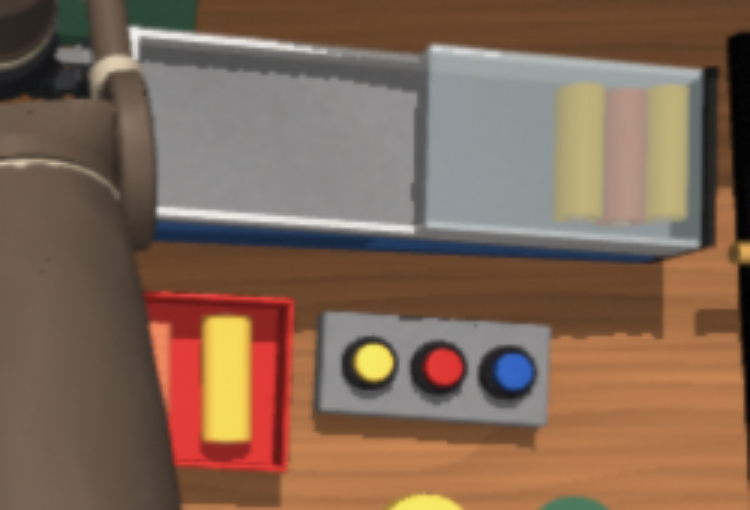

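Three rollers (yellow, red, yellow) are under the cover at crop (580,150), (625,155) and (666,150). The last one is D.

```bash
python3 -m crank '[{"claw":-0.5,"delta_pos":[36,42,0],"turn":0},{"claw":-0.5,"delta_pos":[36,42,0],"turn":0},{"claw":-0.5,"delta_pos":[36,42,0],"turn":0},{"claw":-0.5,"delta_pos":[36,42,0],"turn":0},{"claw":-0.5,"delta_pos":[36,41,0],"turn":0}]'
python3 -m crank '[{"claw":-0.5,"delta_pos":[36,41,0],"turn":0},{"claw":-0.5,"delta_pos":[0,0,58],"turn":0},{"claw":-0.5,"delta_pos":[0,0,58],"turn":0},{"claw":-0.5,"delta_pos":[0,0,40],"turn":0},{"claw":-0.5,"delta_pos":[0,0,25],"turn":0}]'
python3 -m crank '[{"claw":1,"delta_pos":[0,0,0],"turn":0},{"claw":1,"delta_pos":[0,0,0],"turn":0},{"claw":1,"delta_pos":[0,0,0],"turn":0},{"claw":1,"delta_pos":[0,0,0],"turn":0},{"claw":1,"delta_pos":[0,0,0],"turn":0}]'
python3 -m crank '[{"claw":1,"delta_pos":[0,0,-60],"turn":0},{"claw":1,"delta_pos":[0,0,-60],"turn":0},{"claw":1,"delta_pos":[0,0,-60],"turn":0},{"claw":1,"delta_pos":[0,0,0],"turn":0},{"claw":1,"delta_pos":[0,0,0],"turn":0}]'
python3 - <<'E'
from helper import *
print(delta([.645,-.093,.21]))
E
```

```text
clock: 34.8
ee_pos: [0.4763, 0.3037, 0.2115]
tcp_rot: [0.058, 3.141, 0.001]
ft_force: [1.0, 1.2, -0.2]
width: 0.0644
gripper_force: 0.0
clock: 35.42
ee_pos: [0.4415, 0.3438, 0.0278]
tcp_rot: [-0.057, -3.138, 0.003]
ft_force: [-0.5, -0.8, 0.1]
width: 0.0641
gripper_force: 0.0
clock: 36.05
ee_pos: [0.4426, 0.3458, 0.0309]
tcp_rot: [0.055, 3.14, 0.001]
ft_force: [0.4, -0.6, -0.9]
width: 0.0374
gripper_force: 61.3
clock: 36.67
ee_pos: [0.4418, 0.3453, 0.2101]
tcp_rot: [-0.055, -3.141, 0.0]
ft_force: [0.7, -0.3, -2.0]
width: 0.0372
gripper_force: 61.7
[-2.183e+02 -4.309e+02  1.000e-01]
```

```bash
python3 -m crank '[{"claw":1,"delta_pos":[-27,-54,0],"turn":0},{"claw":1,"delta_pos":[-27,-54,0],"turn":0},{"claw":1,"delta_pos":[-27,-54,0],"turn":0},{"claw":1,"delta_pos":[-27,-54,0],"turn":0},{"claw":1,"delta_pos":[-27,-54,0],"turn":0}]'
python3 -m crank '[{"claw":1,"delta_pos":[-28,-54,0],"turn":0},{"claw":1,"delta_pos":[-28,-54,0],"turn":0},{"claw":1,"delta_pos":[-28,-53,0],"turn":0},{"claw":1,"delta_pos":[0,0,40],"turn":0},{"claw":1,"delta_pos":[0,0,40],"turn":0}]'
python3 -m crank '[{"claw":1,"delta_pos":[0,0,18],"turn":0},{"claw":1,"delta_pos":[0,0,0],"turn":0},{"claw":1,"delta_pos":[0,0,0],"turn":0},{"claw":1,"delta_pos":[0,0,0],"turn":0},{"claw":1,"delta_pos":[0,0,0],"turn":0}]'
python3 -m crank '[{"claw":-0.5,"delta_pos":[0,0,0],"turn":0},{"claw":-0.5,"delta_pos":[0,0,0],"turn":0},{"claw":-0.5,"delta_pos":[0,0,-45],"turn":0},{"claw":-0.5,"delta_pos":[0,0,-55],"turn":0},{"claw":-0.5,"delta_pos":[0,60,0],"turn":0}]'
python3 -m crank '[{"claw":-0.5,"delta_pos":[0,60,0],"turn":0},{"claw":-0.5,"delta_pos":[0,60,0],"turn":0},{"claw":-0.5,"delta_pos":[0,0,0],"turn":0},{"claw":-0.5,"delta_pos":[0,0,0],"turn":0},{"claw":-0.5,"delta_pos":[0,0,0],"turn":0}]'
python3 - <<'E'
from det import *
f=grab_frame("top")
for r in rollers(f):print(r)
s=sense();print(s["ee_pos"])
cv2.imwrite("pics/d3.png",cv2.resize(f["image"][85:255,310:560,::-1],None,fx=3,fy=3))
E
```

```text
clock: 37.3
ee_pos: [0.5663, 0.0692, 0.2071]
tcp_rot: [-0.055, -3.136, 0.0]
ft_force: [0.8, 0.4, -0.6]
width: 0.0374
gripper_force: 61.6
clock: 37.92
ee_pos: [0.6445, -0.0938, 0.1264]
tcp_rot: [-0.058, -3.137, -0.001]
ft_force: [0.7, 0.6, -1.1]
width: 0.0374
gripper_force: 61.7
clock: 38.55
ee_pos: [0.6472, -0.0928, 0.114]
tcp_rot: [0.054, 3.138, -0.001]
ft_force: [0.8, 0.5, -1.7]
width: 0.0374
gripper_force: 61.7
clock: 39.17
ee_pos: [0.6533, -0.0365, 0.2198]
tcp_rot: [0.064, 3.127, -0.004]
ft_force: [1.4, 1.2, 0.4]
width: 0.0639
gripper_force: 0.0
clock: 39.8
ee_pos: [0.6525, 0.0857, 0.2123]
tcp_rot: [-0.057, -3.141, 0.001]
ft_force: [-0.5, 0.8, -0.1]
width: 0.0641
gripper_force: 0.0
('ramp', array([385., 126.]), array([18., 46.,  0.]), np.float64(23.0), array([ 0.655, -0.098,  0.122]))
('rack1', array([224.5, 160. ]), array([54., 69., 90.]), np.float64(13.0), array([0.586, 0.306, 0.062]))
('rack2', array([232. , 218.5]), array([61., 94., 90.]), np.float64(13.0), array([0.436, 0.286, 0.062]))
[0.65253416 0.08557714 0.21225861]
```

D stopped on the open ramp at full pixel (385,126): worn. Scrapping it in the free end of the bin, with the fingers kept above the wall.

```bash
python3 -m crank '[{"claw":-0.5,"delta_pos":[0,-61,0],"turn":0},{"claw":-0.5,"delta_pos":[-1,-61,0],"turn":0},{"claw":-0.5,"delta_pos":[-1,-61,0],"turn":0},{"claw":-0.5,"delta_pos":[0,0,52],"turn":0},{"claw":-0.5,"delta_pos":[0,0,50],"turn":0}]'
python3 -m crank '[{"claw":1,"delta_pos":[0,0,0],"turn":0},{"claw":1,"delta_pos":[0,0,0],"turn":0},{"claw":1,"delta_pos":[0,0,0],"turn":0},{"claw":1,"delta_pos":[0,0,0],"turn":0},{"claw":1,"delta_pos":[0,0,-30],"turn":0}]'
python3 -m crank '[{"claw":1,"delta_pos":[0,0,-40],"turn":0},{"claw":1,"delta_pos":[0,0,-30],"turn":0},{"claw":1,"delta_pos":[51,26,0],"turn":0},{"claw":1,"delta_pos":[51,26,0],"turn":0},{"claw":1,"delta_pos":[51,26,0],"turn":0}]'
python3 -m crank '[{"claw":1,"delta_pos":[52,26,0],"turn":0},{"claw":1,"delta_pos":[0,0,55],"turn":0},{"claw":1,"delta_pos":[0,0,55],"turn":0},{"claw":1,"delta_pos":[0,0,40],"turn":0},{"claw":1,"delta_pos":[0,0,0],"turn":0}]'
python3 -m crank '[{"claw":-0.3,"delta_pos":[0,0,0],"turn":0},{"claw":-0.3,"delta_pos":[0,0,0],"turn":0},{"claw":-0.3,"delta_pos":[0,0,-50],"turn":0},{"claw":1,"delta_pos":[0,0,-50],"turn":0},{"claw":1,"delta_pos":[0,0,-10],"turn":0}]'
python3 - <<'E'
from det import *
s=sense();print(s["ee_pos"]);f=grab_frame("side")
cv2.imwrite("pics/d4.png",cv2.resize(f["image"][110:240,230:400,::-1],None,fx=4,fy=4))
t=grab_frame("top")
for n,p in dict(Y=(559,238),R=(603,241),B=(648,244)).items(): print(n,world(t,(140+p[0]/1.9,80+p[1]/1.9),.045).round(3))
E
```

```text
clock: 40.48
ee_pos: [0.6485, -0.0992, 0.1102]
tcp_rot: [0.062, 3.138, -0.001]
ft_force: [0.2, 0.2, 0.4]
width: 0.0644
gripper_force: 0.0
clock: 41.1
ee_pos: [0.6459, -0.0951, 0.1386]
tcp_rot: [-0.054, -3.136, -0.002]
ft_force: [-0.4, -0.3, -1.1]
width: 0.0389
gripper_force: 58.6
clock: 41.72
ee_pos: [0.4968, -0.0117, 0.2114]
tcp_rot: [0.055, 3.139, 0.0]
ft_force: [-0.3, 0.1, -1.5]
width: 0.0391
gripper_force: 58.7
clock: 42.35
ee_pos: [0.4438, 0.0156, 0.0584]
tcp_rot: [-0.054, -3.134, -0.0]
ft_force: [-0.8, -0.8, -0.9]
width: 0.0388
gripper_force: 59.1
clock: 42.98
ee_pos: [0.4512, 0.0149, 0.1761]
tcp_rot: [0.055, 3.129, -0.001]
ft_force: [-0.2, 0.3, -0.2]
width: 0.0199
gripper_force: 0.0
[0.45120681 0.01494091 0.17613107]
Y [ 0.465 -0.235  0.045]
R [ 0.46  -0.294  0.045]
B [ 0.455 -0.355  0.045]
```

View pics/d4.png

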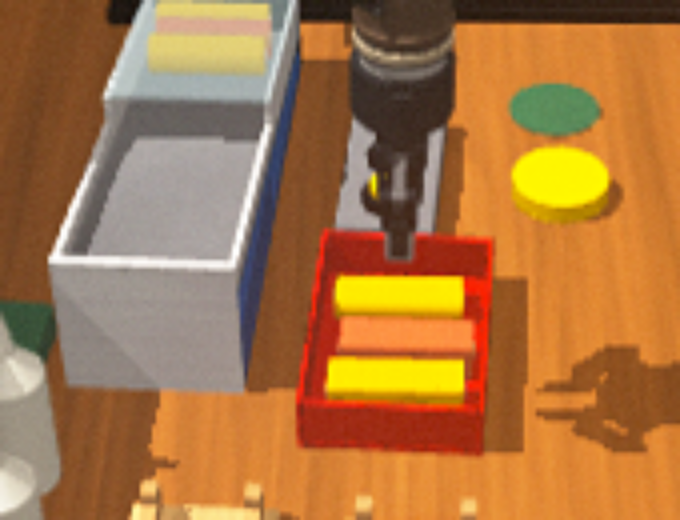

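All three worn rollers lie in the bin at crop (400,295), (405,335) and (395,378), and three good ones are under the cover. Now the buttons, blue first.

```bash
python3 -m crank '[{"claw":1,"delta_pos":[-4,-61,0],"turn":0},{"claw":1,"delta_pos":[-4,-61,0],"turn":0},{"claw":1,"delta_pos":[-4,-61,0],"turn":0},{"claw":1,"delta_pos":[-4,-61,0],"turn":0},{"claw":1,"delta_pos":[-4,-61,0],"turn":0}]'
python3 -m crank '[{"claw":1,"delta_pos":[-4,-61,0],"turn":0},{"claw":1,"delta_pos":[0,0,40],"turn":0},{"claw":1,"delta_pos":[0,0,40],"turn":0},{"claw":1,"delta_pos":[0,0,0],"turn":0},{"claw":1,"delta_pos":[0,0,0],"turn":0}]'
python3 - <<'E'
from det import *
s=sense();print(s["ee_pos"],s["ft_force"],s["width"],delta([.455,-.356,.05]))
f=grab_frame("side");print(pix(f,[s["ee_pos"],[.455,-.356,.04],[.46,-.295,.04],[.465,-.235,.04]]))
cv2.imwrite("pics/p1.png",cv2.resize(f["image"][120:180,290:370,::-1],None,fx=7,fy=7,interpolation=cv2.INTER_CUBIC))
E
```

```text
clock: 43.7
ee_pos: [0.4549, -0.2915, 0.1684]
tcp_rot: [-0.055, -3.139, -0.003]
ft_force: [-0.3, 0.2, -0.5]
width: -0.0
gripper_force: 0.0
clock: 44.32
ee_pos: [0.4581, -0.3513, 0.0903]
tcp_rot: [-0.054, -3.141, -0.0]
ft_force: [0.1, -0.2, 0.4]
width: 0.0
gripper_force: 0.0
[ 0.45813169 -0.35127355  0.09032422] [ 0.11633628 -0.17391977  0.36339953] 1.04943667267454e-05 [ 3.  -4.8 40.3]
[[327.68583541 127.60537063]
 [328.55048507 137.97990762]
 [327.13953888 147.47091   ]
 [325.65774717 157.28542281]]
```

View pics/p1.png

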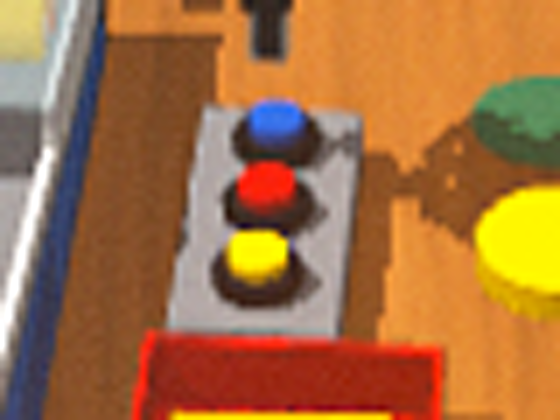

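The side view shows blue at crop (277,118), red at (267,180) and yellow at (258,248). Tops sit at z≈0.045, with the closed tip just above blue. Pressing in small steps.

```bash
python3 -m crank '[{"claw":1,"delta_pos":[4,-3,20],"turn":0},{"claw":1,"delta_pos":[0,0,15],"turn":0},{"claw":1,"delta_pos":[0,0,5],"turn":0},{"claw":1,"delta_pos":[0,0,0],"turn":0},{"claw":1,"delta_pos":[0,0,0],"turn":0}]'
python3 -m crank '[{"claw":1,"delta_pos":[0,0,2],"turn":0},{"claw":1,"delta_pos":[0,0,2],"turn":0},{"claw":1,"delta_pos":[0,0,0],"turn":0},{"claw":1,"delta_pos":[0,0,0],"turn":0},{"claw":1,"delta_pos":[0,0,0],"turn":0}]'
```

```text
clock: 45.0
ee_pos: [0.4543, -0.3543, 0.051]
tcp_rot: [0.054, 3.141, -0.0]
ft_force: [-1.0, 1.2, 2.1]
width: -0.0
gripper_force: 1.0
clock: 45.62
ee_pos: [0.4545, -0.3545, 0.0466]
tcp_rot: [0.055, 3.14, -0.001]
ft_force: [0.5, 1.2, 4.6]
width: 0.0002
gripper_force: 2.2
```

```bash
python3 -m crank '[{"claw":1,"delta_pos":[0,0,1],"turn":0},{"claw":1,"delta_pos":[0,0,1],"turn":0},{"claw":1,"delta_pos":[0,0,0],"turn":0},{"claw":1,"delta_pos":[0,0,0],"turn":0},{"claw":1,"delta_pos":[0,0,0],"turn":0}]'
```

```text
clock: 46.25
ee_pos: [0.4545, -0.3546, 0.0459]
tcp_rot: [0.055, 3.14, -0.001]
ft_force: [-1.9, 3.5, 13.2]
width: 0.0001
gripper_force: 6.4
```

Blue is at its stop (13 N). Now yellow.

```bash
python3 -m crank '[{"claw":1,"delta_pos":[0,0,-35],"turn":0},{"claw":1,"delta_pos":[-3,60,0],"turn":0},{"claw":1,"delta_pos":[-3,60,0],"turn":0},{"claw":1,"delta_pos":[0,0,0],"turn":0},{"claw":1,"delta_pos":[0,0,20],"turn":0}]'
python3 -m crank '[{"claw":1,"delta_pos":[0,0,7],"turn":0},{"claw":1,"delta_pos":[0,0,3],"turn":0},{"claw":1,"delta_pos":[0,0,3],"turn":0},{"claw":1,"delta_pos":[0,0,0],"turn":0},{"claw":1,"delta_pos":[0,0,0],"turn":0}]'
python3 -m crank '[{"claw":1,"delta_pos":[0,0,1],"turn":0},{"claw":1,"delta_pos":[0,0,1],"turn":0},{"claw":1,"delta_pos":[0,0,0],"turn":0},{"claw":1,"delta_pos":[0,0,0],"turn":0},{"claw":1,"delta_pos":[0,0,0],"turn":0}]'
```

```text
clock: 46.88
ee_pos: [0.4656, -0.2354, 0.0601]
tcp_rot: [0.051, 3.138, -0.005]
ft_force: [-0.4, -0.4, -0.1]
width: 0.0001
gripper_force: 0.0
clock: 47.5
ee_pos: [0.464, -0.2349, 0.0466]
tcp_rot: [-0.055, -3.141, 0.001]
ft_force: [-3.5, -0.6, 4.2]
width: 0.0001
gripper_force: 2.2
clock: 48.12
ee_pos: [0.4643, -0.2349, 0.0459]
tcp_rot: [-0.054, -3.141, 0.001]
ft_force: [-5.9, 1.7, 13.6]
width: 0.0001
gripper_force: 6.9
```

Yellow is at its stop. Now red, 60 mm back.

```bash
python3 -m crank '[{"claw":1,"delta_pos":[0,0,-35],"turn":0},{"claw":1,"delta_pos":[3,-60,0],"turn":0},{"claw":1,"delta_pos":[0,0,0],"turn":0},{"claw":1,"delta_pos":[0,0,0],"turn":0},{"claw":1,"delta_pos":[0,0,20],"turn":0}]'
python3 -m crank '[{"claw":1,"delta_pos":[0,0,7],"turn":0},{"claw":1,"delta_pos":[0,0,3],"turn":0},{"claw":1,"delta_pos":[0,0,3],"turn":0},{"claw":1,"delta_pos":[0,0,0],"turn":0},{"claw":1,"delta_pos":[0,0,0],"turn":0}]'
python3 -m crank '[{"claw":1,"delta_pos":[0,0,1],"turn":0},{"claw":1,"delta_pos":[0,0,1],"turn":0},{"claw":1,"delta_pos":[0,0,0],"turn":0},{"claw":1,"delta_pos":[0,0,0],"turn":0},{"claw":1,"delta_pos":[0,0,0],"turn":0}]'
python3 -m crank '[{"claw":1,"delta_pos":[0,0,-50],"turn":0},{"claw":1,"delta_pos":[0,0,-60],"turn":0},{"claw":1,"delta_pos":[0,0,-50],"turn":0},{"claw":1,"delta_pos":[0,0,0],"turn":0},{"claw":1,"delta_pos":[0,0,0],"turn":0}]'
python3 - <<'E'
from det import *
f=grab_frame("side")
cv2.imwrite("pics/end.png",cv2.resize(f["image"][90:330,140:440,::-1],None,fx=2.4,fy=2.4))
E
```

```text
clock: 48.75
ee_pos: [0.4604, -0.2944, 0.06]
tcp_rot: [0.054, 3.138, -0.003]
ft_force: [0.7, 0.0, -0.1]
width: 0.0
gripper_force: 0.0
clock: 49.38
ee_pos: [0.4593, -0.2943, 0.0467]
tcp_rot: [0.055, 3.141, -0.0]
ft_force: [-1.0, 2.5, 4.3]
width: -0.0001
gripper_force: 2.2
clock: 50.0
ee_pos: [0.4595, -0.2946, 0.0459]
tcp_rot: [0.055, 3.141, 0.0]
ft_force: [-3.8, 5.3, 13.1]
width: -0.0004
gripper_force: 6.5
clock: 50.62
ee_pos: [0.4588, -0.2946, 0.2037]
tcp_rot: [0.055, 3.141, -0.001]
ft_force: [-0.2, 0.8, -1.0]
width: 0.0002
gripper_force: 0.0
```

View pics/end.png

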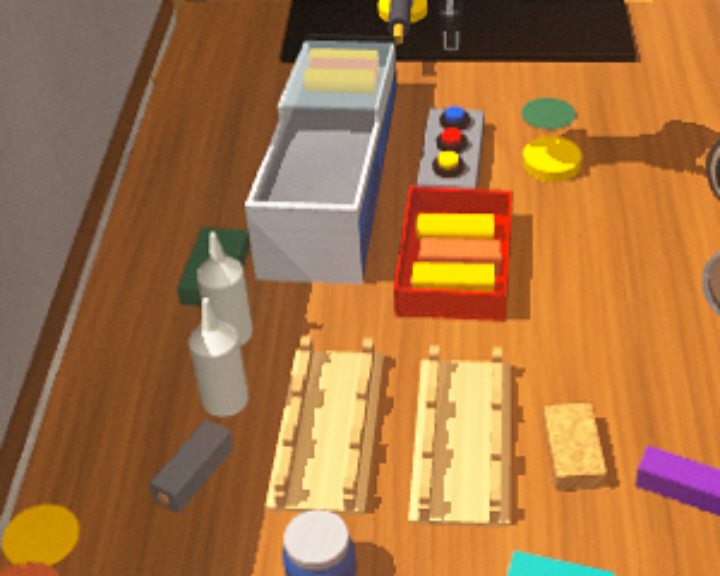

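The racks are empty, three rollers are in the bin (crop 455,250), three are under the cover (crop 342,70), and the other items are untouched. Handing in.

```bash
python3 -c "
from rig import *
print(close_job())"
```

```text
the job is handed in; nothing more can be done
None
```

I roll-tested all six rollers: three good ones are under the cover and three worn ones are in the scrap bin. I then pressed blue, yellow and red fully down in that order and handed the job in at about 51 s.

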